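# Push the air tube home in the airbrush manifold

### The arm

A 6-joint arm with a two-finger parallel gripper is mounted at the origin on the work surface. World frame = base frame: x ahead of the robot, y to its left, z up, the work surface at z = 0. Lengths are in m, angles in rad, forces in N, time in s.
With the tool pointing down it reaches from about 0.25 to 0.775 m from the base axis. Payload 4 kg.
Tool frame: the origin (TCP) lies midway between the tips of the shut fingers; the grasp point (between the pads) lies 19 mm behind it; z points along the fingers, y is the direction in which the jaws open and shut (so a half turn about z gives the same grasp; the last joint's range is limited). The gripper opens to 94 mm and grips with 3 to 60 N. Pads are 16 mm wide; open, the fingers measure 119 mm over their backs; the gripper's body (75 mm by 177 mm) begins 78 mm behind the grasp point.
Start: joints at [-1.301, 0.087, 1.371, -0, 1.684, -0.103], TCP at [0.2, -0.512, 0.206] pointing down, gripper open.
Joint ranges: [-3.1, 3.1], [-0.76, 2.03], [0.27, 2.55], [-1.08, 4.22], [0.17, 2.65], [-2.57, 2.57]. Speed limits (rad/s): [2.79, 2.79, 3.14, 3.14, 3.14, 3.14].

### API

Orientations are given as [roll, pitch, yaw] about the fixed x, y, z axes, in that order (R = Rz(yaw) Ry(pitch) Rx(roll)).
In Python, from bench import robot gives the robot as it stands.
- The arm moves only by the tool drive_tool, never from a script. Its argument "series" is a list that holds one entry, the list of rows, each a list of 7 numbers: the turn, a rotation vector about the tool's x, y, z in rad, then the shift along the tool's x, y, z in cm, then the opening in per cent of the stroke, from 0 (shut) to 100 (fully open). In form: [[[rx, ry, rz, tx, ty, tz, fingers], ...]]. A call has 1 to 20 rows; each row is the pose to reach, as a shift and turn from the pose measured when the call began, along the tool's axes at that moment; what a row does not reach only later rows make up. A row lasts 1/10 s, in which the tool goes at most 50 mm and 8.59 degrees, less where a joint would pass 70% of its speed; a pose out of reach is approached as far as the arm can. A call with a gripper value outside its range is refused whole. The fingers move at their own pace and stop on an object; the grip force is fixed at half the most. Time passes only in rows, so rows that repeat a pose let the fingers close. It gives the time, the measured TCP pose, the force and the opening at its end, in the units of the state.
- robot.get_obs(): the state, without advancing time (a new reading comes with each control period).
- robot.snapshot(name): name is "scene" or "side" or "wrist"; returns a dict with "img" (480x640x3 uint8, blue, green, red), "depth" (480x640 float32, m along the optical axis (not along the pixel's ray), 0 where there is no reading), "vertical_fov" (degrees; the focal length in pixels is half the picture's height over the tangent of half this angle, whatever the lens; pixels are square), "cx", "cy" (the principal point, pixels), "rvec" (rotation vector, rad) and "tvec" (3), from world to camera coordinates, as OpenCV has them. Camera axes: x right, y down, z forward; pixel columns grow to the right and rows downward; lengths in m; the calibration is good to about 2 mm. A picture is of the moment at which its call begins.
- robot.close_job(): hands the job in, once; it reports no verdict.
The state is a dict: "time": time; "joint_positions": joint angles; "qvel": joint speeds; "joint_torque": joint torques, N m; "tool_pos": TCP position; "ee_rot": TCP orientation; "wrist_force": force on the tool from outside, world axes, zero at the start; "wrist_torque": the same for the moment, N m; "width": finger opening in m.
Only numpy, scipy, OpenCV 4.12 (cv2) and the standard library are available. Lean on these libraries where they do the work, as an engineer would, in place of code of your own. Each camera call takes 0.05 s, during which the arm holds its last target.

### The job

Take the blue-sleeved rigid air tube out of the wooden stand and push it down into the coupling on the aluminium air manifold, past the grip, until it is locked fully home: the green pin must stay down after you let go. Feel for the end stop and push gently (the coupling must never see more than 30 N), and leave the orange spare tube, the ink jar, the pen pot and the eraser where they are.

Things in the scene. Friction and masses are not known exactly. Their poses are not given: they have to be found in the camera images.
- tube_center (a point): Centre of the blue grip sleeve of the loose air tube (about 120 g), upright in the stand; z is the tube's axis, up. Sleeve 26 mm in diameter, 60 mm long (30 mm either way from this point); a 10 mm brass nub stands 6 mm above it. The nose of the bare stem below the sleeve is 92 mm below this point.
- spare_center (a point): The same point of the spare tube, equal in every size but with an orange sleeve; it stands in the other hole of the stand. Leave it alone.
- stand_top (a point): Centre of the top face of the fixed wooden stand, a block 60 x 150 x 66 mm high (along this point's x, y, z; its yaw varies) with two upright 22 mm holes at y = -42 and +42 mm. The tubes hang in them, sleeves resting on the top face; which is in which varies. A tube must rise 62 mm to come out.
- mouth (a point): Centre of the coupling's mouth in the manifold's top face; the tube goes straight down. Bore 21 mm wide, 3 mm chamfer; a brass trim ring (33 mm inside, 44 outside) stands 3 mm above the face. The jaws' snap comes with the nose 36 to 48 mm below the mouth: it differs by up to 12 mm from one episode to the next and cannot be seen. The end stop comes 2 mm after the snap.
- indicator (a joint): How far the green pin (9 mm wide, on the manifold's top, 32 mm from the mouth towards the block's -x) has sunk, in m: 0 with the valve shut (the pin then stands 10 to 22 mm proud, as the fitting comes), about 0.006 with a tube locked in and let go, 0.008 at the end stop. It shows the valve and cannot be pressed.
- manifold: Fixed block 90 x 76 x 64 mm high, origin under the mouth, 64 mm below it; x is its long axis, yaw varies. On the way in: a bump of up to about 12 N 8 to 13 mm before the snap (bead spreading three sprung jaws), then a valve spring of 4 to 8 N; the snap; then the end stop, stiff (8 N per mm). Let go before the snap, the tube is pushed back. Go slowly (10 mm/s): over 30 N does damage.
- tube: The blue tube, origin at its nose (lower end), z up along its axis. Stem 12 mm in diameter from the nose to the sleeve's foot, 62 mm up. A brass bead of 18 mm diameter rings the stem: its conical underside begins 10 mm above the nose, its flat top is at 18 mm. To clear the spare tube, the nose must be lifted above its top, 132 mm above the table.
- ink: Loose amber ink jar with black lid, 44 mm diameter, 65 mm high, origin at the centre of its underside. Leave it alone.
- pens: Loose white pot of pens, 76 mm diameter, 90 mm high, pens up to 145 mm, origin at the centre of its underside. Leave it alone.
- eraser: Loose white eraser, 45 x 22 x 13 mm high, origin at the centre of its underside. Leave it alone.
Mind the look-alikes: they are no part of the job. There is more than one size of the tube; the job needs the middle-sized.

How it is judged:
On the way, in this order (a step that is already met when the one before it is completed fails the run):
1. the blue tube is drawn up out of the stand (height (world z) of tube above 0.07 m), for 0.1 s.
2. the blue tube is pushed into the coupling past the grip, the pin down (value of joint indicator above 0.005 m and horizontal distance between tube and mouth below 0.006 m), for 0.2 s.
At the end, for the whole second after the job is handed in: The blue tube is let go, at rest and upright (within 0.12 rad) in the coupling, its nose within 6 mm of the coupling's axis and at least 33 mm below the mouth, locked so that the green pin stays at least 5 mm down (all of step 2 and z of tube in the frame of mouth below -0.033 m and angle between tube's own z axis and vertical below 0.12 rad and linear speed of tube below 0.02 m/s); the robot touches nothing.
It fails at once if the tube presses on the manifold with more than 30 N (contact force between tube and manifold above 30 N).
It fails at once if the robot presses on the manifold with more than 30 N (contact force between any of the arm, the fingers and manifold above 30 N).
It fails at once if the spare tube is moved by more than 20 mm (distance of spare_center from where it was at the start of the episode above 0.02 m).
It fails at once if the ink jar, pen pot or eraser is moved by more than 20 mm (distance of any of ink, pens, eraser from where it was at the start of the episode above 0.02 m).
It also fails if it takes over 58 s, if anything falls off the work surface, if the arm or the gripper's body presses on something with over 40 N, if the wrist force passes 120 N, or if a joint passes its speed limit or range.

## Working session

There is one attempt and no reset: what is moved stays moved. The work goes in short steps, Python scripts to look and compute and a tool call to move; the robot and the scene stay as the last step left them, time stands still between calls to the robot, and variables do not carry over. Pictures are saved under pics/ and viewed, and the job is handed in when it is done.

Besides the shell and the picture viewer there is one more tool, called after "Request:" by a JSON object that holds its "fn" and its "kwargs". drive_tool: Moves the arm, as the interface text tells. Its arguments: {"type":"object","properties":{"series":{"type":"array","items":{"type":"array","items":{"type":"array","items":{"type":"number"}}}}},"required":["series"]}

```bash
ls; mkdir -p pics; cat > h.py <<'E'
import numpy as np, cv2
from bench import robot
from scipy.spatial.transform import Rotation as R
def snap(n,f=None):
    s=robot.snapshot(n)
    if f: cv2.imwrite('pics/'+f,s['img'])
    s['f']=240/np.tan(np.radians(s['vertical_fov'])/2)
    s['Rm']=cv2.Rodrigues(np.array(s['rvec'],float))[0]; s['t']=np.array(s['tvec'],float).ravel()
    return s
def cloud(s):
    v,u=np.mgrid[:480,:640]; d=s['depth']
    p=np.stack([(u-s['cx'])/s['f']*d,(v-s['cy'])/s['f']*d,d],-1)
    return (p-s['t'])@s['Rm']
def ray(s,u,v,z):
    d=s['Rm'].T@np.array([(u-s['cx'])/s['f'],(v-s['cy'])/s['f'],1]); c=-s['Rm'].T@s['t']
    return c+d*(z-c[2])/d[2]
def proj(s,P):
    q=s['Rm']@np.array(P)+s['t']; return s['f']*q[0]/q[2]+s['cx'],s['f']*q[1]/q[2]+s['cy']
E
python3 - <<'E'
from h import *
for n in ['scene','side','wrist']:
    s=snap(n,n+'0.png'); print(n,s['f'],s['cx'],s['cy'],-s['Rm'].T@s['t'],s['img'].shape,(s['depth']>0).mean())
print(robot.get_obs())
E
```

```text
pics
scene 472.50132404842475 319.30794004519686 243.79253843517097 [ 1.24499467 -0.22906577  0.71478668] (480, 640, 3) 0.9835188802083333
side 460.11376628903 327.09757416490896 242.79630992398688 [ 0.26687613 -0.5070421   0.8102069 ] (480, 640, 3) 0.9958561197916667
wrist 421.230998490895 312.3575670182907 239.09805173367786 [ 0.26965083 -0.4839071   0.38332795] (480, 640, 3) 0.99611328125
{'time': 0.15, 'joint_positions': array([-1.30112239e+00,  8.77974662e-02,  1.37184898e+00, -2.14368477e-06,
        1.68357860e+00, -1.03100416e-01]), 'qvel': array([ 0.00185696, -0.00179649, -0.00318895,  0.00096307, -0.00063581,
       -0.00011464]), 'joint_torque': array([ 1.49259649e-03, -3.40642977e+01, -3.02793467e+01,  7.19486922e-02,
        3.05144198e-02, -1.09966627e-04]), 'tool_pos': array([ 0.20019955, -0.51184631,  0.20459584]), 'ee_rot': array([-3.13996871e+00, -1.65883312e-04,  3.72773976e-01]), 'wrist_force': array([0.02875519, 0.65313013, 0.52421306]), 'wrist_torque': array([-0.03079926, -0.00343218, -0.00490922]), 'width': 0.09387948302842807}
```

View pics/scene0.png

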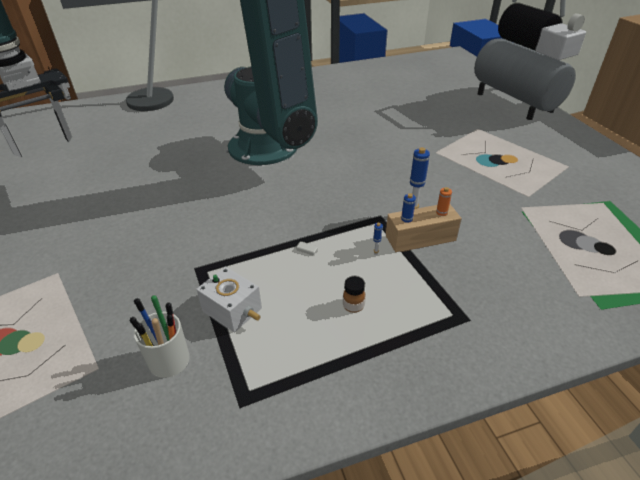

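View pics/side0.png

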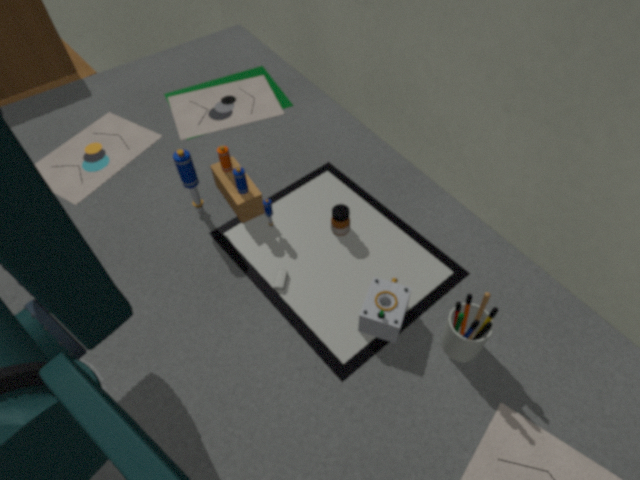

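View pics/wrist0.png

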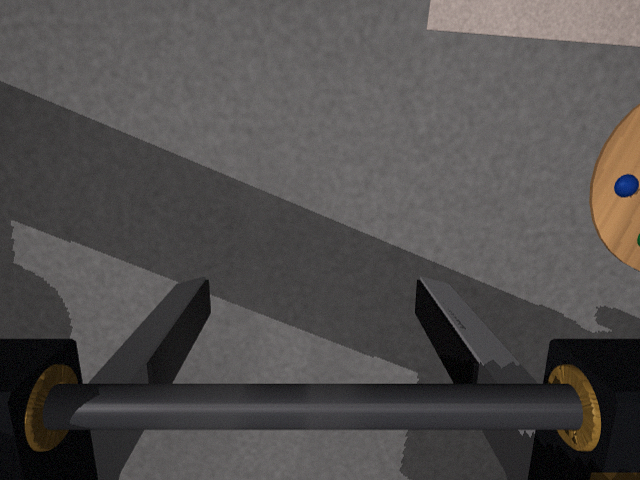

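The scene view shows three blue tubes: a large free-standing one (420,165), one in the stand (408,207) and a small one (378,235). The orange spare is at (444,200) and the manifold at (230,297). Side view agrees, with the stand tube at (241,180). The tube in the stand fits both "in the stand" and middle-sized. I'll measure and crop it.

```bash
python3 - <<'E'
from h import *
ims=[]
for n,boxes in [('scene',{'stand':(360,140,480,260),'man':(190,260,270,335)}),('side',{'stand':(165,135,285,235),'man':(350,270,420,350)})]:
    s=snap(n); P=cloud(s); hsv=cv2.cvtColor(s['img'],cv2.COLOR_BGR2HSV)
    for nm,m in [('blue',cv2.inRange(hsv,(105,120,50),(125,255,255))),('orange',cv2.inRange(hsv,(5,180,100),(16,255,255))),('green',cv2.inRange(hsv,(50,100,30),(85,255,255)))]:
        k,l,st,c=cv2.connectedComponentsWithStats(m)
        for i in range(1,k):
            if st[i,4]>12:
                q=P[l==i]; 
                if abs(np.median(q[:,0]))<1.2 : print(n,nm,st[i],np.median(q,0).round(3),'z',np.percentile(q[:,2],[2,98]).round(3))
    for b in boxes.values():
        c=s['img'][b[1]:b[3],b[0]:b[2]]; ims.append(cv2.resize(c,(400,300),interpolation=cv2.INTER_CUBIC))
cv2.imwrite('pics/crops.png',np.vstack([np.hstack(ims[:2]),np.hstack(ims[2:])]))
E
```

```text
scene blue [ 339   14   48   48 1894] [-0.836  0.668 -0.017] z [-0.134  0.023]
scene blue [ 451   19   51   37 1188] [-0.945  1.313 -0.089] z [-0.174 -0.077]
scene blue [414 149  15  10  93] [0.45  0.266 0.171] z [0.165 0.173]
scene blue [411 159  17  23 301] [0.455 0.265 0.131] z [0.105 0.157]
scene blue [410 182  14   5  31] [0.454 0.263 0.093] z [0.088 0.098]
scene blue [404 195  12   7  52] [0.536 0.2   0.126] z [0.123 0.128]
scene blue [402 202  13  17 149] [0.541 0.199 0.098] z [0.078 0.117]
scene blue [374 223   9  17  90] [0.555 0.124 0.07 ] z [0.04  0.086]
scene blue [140 309  15  28 101] [ 0.666 -0.348  0.098] z [0.06  0.122]
scene orange [441 190   9   5  16] [0.54  0.28  0.126] z [0.123 0.128]
scene orange [438 197  11  14 123] [0.544 0.281 0.098] z [0.082 0.114]
scene orange [169 325   6  13  54] [ 0.7   -0.312  0.094] z [0.074 0.106]
scene green [604 201  36  42 372] [0.64  0.736 0.001] z [-0.001  0.004]
scene green [213 275   5   7  23] [ 0.58  -0.223  0.071] z [0.066 0.079]
scene green [592 293  48  16 525] [0.832 0.523 0.001] z [-0.002  0.004]
scene green [151 296  18  44 189] [ 0.663 -0.326  0.097] z [0.045 0.138]
side blue [173 150  17  13 119] [0.436 0.262 0.169] z [0.164 0.172]
side blue [177 161  19  23 274] [0.435 0.256 0.131] z [0.104 0.156]
side blue [233 169  13  23 164] [0.525 0.193 0.106] z [0.076 0.127]
side blue [186 184  11   4  18] [0.435 0.256 0.092] z [0.091 0.096]
side blue [264 199   8  17  81] [0.545 0.12  0.072] z [0.049 0.085]
side blue [465 329   8   8  30] [ 0.659 -0.351  0.098] z [0.083 0.115]
side orange [218 147  10   7  41] [0.533 0.282 0.126] z [0.122 0.13 ]
side green [165  66 127  42 859] [0.81  0.701 0.001] z [-0.003  0.004]
side green [379 311   5   6  21] [ 0.574 -0.227  0.074] z [0.065 0.079]
side green [455 313   9  17  63] [ 0.654 -0.331  0.12 ] z [0.081 0.138]
```

View pics/crops.png

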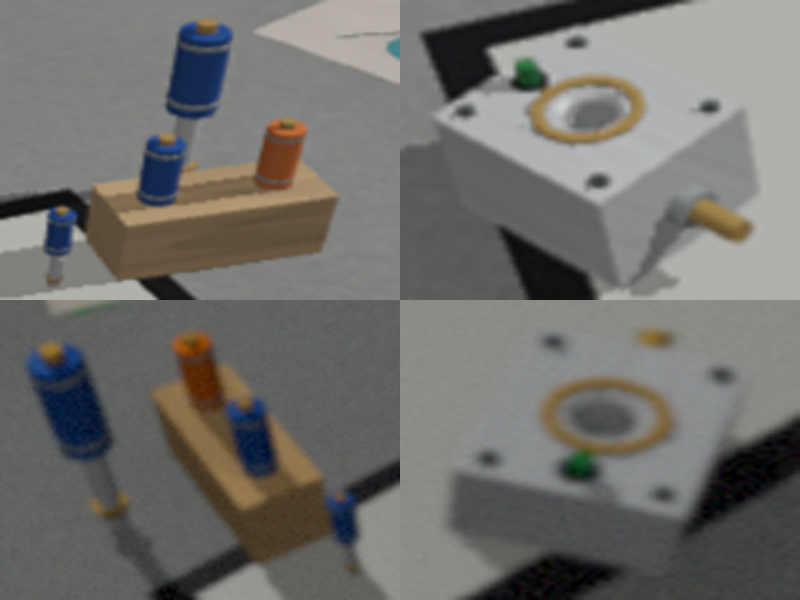

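The crop confirms it. The blue tube in the stand is between the large and small blue ones in size, and it matches the orange spare. Its nub is near scene (408,196). Next I'll get exact positions for the nub, sleeve top and ring.

```bash
python3 - <<'E'
from h import *
for n,tb,ob,mb in [('scene',(398,186,420,226),(434,182,456,220),(205,270,250,302)),('side',(228,160,252,198),(212,140,236,175),(368,285,405,316))]:
    s=snap(n); im=s['img']; hsv=cv2.cvtColor(im,cv2.COLOR_BGR2HSV)
    # ring
    x0,y0,x1,y1=mb
    m=cv2.inRange(hsv[y0:y1,x0:x1],(10,70,60),(28,255,255))
    vv,uu=np.nonzero(m)
    big=[c for c in cv2.findContours(m,cv2.RETR_EXTERNAL,cv2.CHAIN_APPROX_NONE)[0]]
    c=max(big,key=len); e=cv2.fitEllipse(cv2.convexHull(c)); 
    u,v=e[0][0]+x0,e[0][1]+y0
    pts=np.array([ray(s,p[0][0]+x0,p[0][1]+y0,.067)[:2] for p in cv2.convexHull(c)],np.float32)
    print(n,'ring',(u,v),ray(s,u,v,.067).round(4),'circ',cv2.minEnclosingCircle(pts), len(c))
    for nm,b,lo,hi in [('blue',tb,(105,100,30),(125,255,255)),('or',ob,(3,150,60),(17,255,255))]:
        x0,y0,x1,y1=b
        h=hsv[y0:y1,x0:x1]
        m=cv2.inRange(h,lo,hi); mn=cv2.inRange(h,(17,80,60),(30,255,255))
        # sleeve axis: project moments of mask; sleeve centre
        x,y,w,hh=cv2.boundingRect(m)
        print(n,nm,'bbox',x+x0,y+y0,w,hh,'nub px',mn.sum()//255, end=' ')
        if mn.any():
            vv,uu=np.nonzero(mn); u,v=uu.mean()+x0,vv.mean()+y0
            print((u,v),'nub@.130',ray(s,u,v,.130).round(4),end=' ')
        mo=cv2.moments(cv2.convexHull(max(cv2.findContours(m,0,1)[0],key=cv2.contourArea)))
        vv,uu=np.nonzero(m); print('mid',ray(s,uu.mean()+x0,vv.mean()+y0,.097).round(4))
    # stand top corners
    P=cloud(s); m=(abs(P[...,2]-.066)<.003)&(abs(P[...,0]-.54)<.09)&(abs(P[...,1]-.235)<.1)
    q=P[m][:,:2].astype(np.float32); print('stand',cv2.minAreaRect(q),len(q))
    m=(abs(P[...,2]-.064)<.0025)&(abs(P[...,0]-.6)<.09)&(abs(P[...,1]+.22)<.1)
    q=P[m][:,:2].astype(np.float32); print('man',cv2.minAreaRect(q),len(q))
    m=cv2.inRange(hsv,(50,100,30),(85,255,255)); x0,y0,x1,y1=mb
    m[:, :x0-20]=0;m[:,x1+20:]=0;m[:y0-20]=0;m[y1+20:]=0
    vv,uu=np.nonzero(m);print('pin',uu.mean(),vv.mean(),ray(s,uu.mean(),vv.mean(),.07).round(4),'maxz',np.sort(P[m>0][:,2])[-5:].round(4))
E
```

```text
scene ring (226.8443775177002, 286.92143630981445) [ 0.6041 -0.2062  0.067 ] circ ((0.6038646697998047, -0.20703372359275818), 0.022383082658052444) 57
scene blue bbox 402 186 18 36 nub px 195 (np.float64(410.6051282051282), np.float64(216.8820512820513)) nub@.130 [0.5972 0.173  0.13  ] mid [0.5296 0.2055 0.097 ]
scene or bbox 437 189 14 27 nub px 174 (np.float64(445.9022988505747), np.float64(212.367816091954)) nub@.130 [0.6077 0.2464 0.13  ] mid [0.536  0.2877 0.097 ]
stand ((0.5326005220413208, 0.24704761803150177), (0.15265420079231262, 0.06411916762590408), 86.6463623046875) 923
man ((0.6278424263000488, -0.24307802319526672), (0.09276469051837921, 0.17086727917194366), 32.734500885009766) 1125
pin 215.17391304347825 278.4782608695652 [ 0.5776 -0.2235  0.07  ] maxz [0.0771 0.0783 0.0784 0.0787 0.0791]
side ring (385.7489318847656, 300.54139709472656) [ 0.6025 -0.2085  0.067 ] circ ((0.6030097007751465, -0.2084517478942871), 0.021319713443517685) 58
side blue bbox 233 168 14 25 nub px 317 (np.float64(236.93059936908517), np.float64(183.76340694006308)) nub@.130 [0.5065 0.1643 0.13  ] mid [0.529  0.2008 0.097 ]
side or bbox 217 146 15 26 nub px 167 (np.float64(221.81437125748502), np.float64(165.74850299401197)) nub@.130 [0.5069 0.2321 0.13  ] mid [0.5348 0.2858 0.097 ]
stand ((0.533492386341095, 0.24401047825813293), (0.1531236469745636, 0.06108252704143524), 86.85845947265625) 779
man ((0.6297815442085266, -0.2453271746635437), (0.09261417388916016, 0.167646586894989), 34.022911071777344) 1420
pin 380.95 313.75 [ 0.5762 -0.2257  0.07  ] maxz [0.0765 0.0766 0.0769 0.0782 0.0794]
```

```bash
cat >> h.py <<'E'
def delta(x,y,z,yaw):
    o=robot.get_obs(); R0=R.from_euler('xyz',o['ee_rot']); R1=R.from_euler('xyz',[np.pi,0,yaw])
    rv=(R0.inv()*R1).as_rotvec(); t=R0.inv().apply(np.array([x,y,z])-o['tool_pos'])*100
    print('rv',rv.round(4),'cm',t.round(3),'from',o['tool_pos'].round(4),o['ee_rot'].round(4),'t',round(o['time'],2),'F',o['wrist_force'].round(2),'w',round(o['width'],4))
E
python3 -c "
from h import *
delta(.53,.203,.25,1.513)"
```

```text
rv [-4.0000e-04 -2.0000e-04 -1.1402e+00] cm [ 56.754 -54.595  -4.455] from [ 0.2003 -0.5121  0.2052] [-3.1412  0.      0.3728] t 0.35 F [ 0.45 -0.17 -0.31] w 0.0944
```

Request:
{"fn": "drive_tool", "kwargs": {"series": [[[0,0,-0.1,5,-5,-2,100],[0,0,-0.2,8,-8,-4.5,100],[0,0,-0.3,11.5,-11,-4.5,100],[0,0,-0.4,15,-14.5,-4.5,100],[0,0,-0.5,18.5,-18,-4.5,100],[0,0,-0.6,22,-21.2,-4.5,100],[0,0,-0.7,25.5,-24.5,-4.5,100],[0,0,-0.8,29,-28,-4.5,100],[0,0,-0.9,32.5,-31.2,-4.5,100],[0,0,-1.0,36,-34.6,-4.5,100],[0,0,-1.1,39.5,-38,-4.5,100],[0,0,-1.14,43,-41.4,-4.5,100],[0,0,-1.14,46.5,-44.7,-4.5,100],[0,0,-1.14,50,-48,-4.5,100],[0,0,-1.14,53.5,-51.5,-4.5,100],[0,0,-1.14,55.5,-53.5,-4.5,100],[0,0,-1.14,56.75,-54.6,-4.5,100],[0,0,-1.14,56.75,-54.6,-4.5,100],[0,0,-1.14,56.75,-54.6,-4.5,100]]]}}

```text
time: 2.25
tool_pos: [0.5297, 0.2028, 0.2502]
ee_rot: [-3.141, 0.0, 1.513]
wrist_force: [0.4, 0.1, 0.4]
width: 0.0939
```

```bash
python3 - <<'E'
from h import *
delta(.53,.203,.25,1.513)
s=snap('wrist','w1.png')
for p in [(.53,.203,.132),(.53,.203,.126),(.535,.287,.132)]: print(proj(s,p))
E
```

```text
rv [-0.0009  0.0004  0.0001] cm [0.026 0.027 0.023] from [0.5297 0.2028 0.2502] [-3.1407e+00  4.0000e-04  1.5131e+00] t 2.25 F [0.36 0.07 0.44] w 0.0939
(np.float64(312.63865813690165), np.float64(234.12258739529864))
(np.float64(312.6361584604338), np.float64(232.13242740833968))
(np.float64(313.0227097214586), np.float64(113.48383045464642))
```

View pics/w1.png

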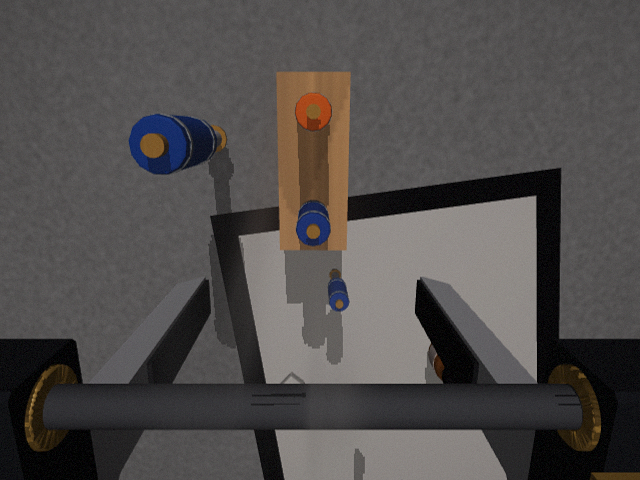

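The wrist view shows the target nub at (313,232), within 2 px of the prediction, and the orange spare at (313,111). The fingers straddle across the stand and clear everything else. Descending now.

Request:
{"fn": "drive_tool", "kwargs": {"series": [[[0,0,0,0.05,0.03,3,100],[0,0,0,0.07,0.03,6,100],[0,0,0,0.07,0.03,9,100],[0,0,0,0.07,0.03,12,100],[0,0,0,0.07,0.03,14.5,100],[0,0,0,0.07,0.03,16,100],[0,0,0,0.07,0.03,16.8,100],[0,0,0,0.07,0.03,16.8,100],[0,0,0,0.07,0.03,16.8,60],[0,0,0,0.07,0.03,16.8,20],[0,0,0,0.07,0.03,16.8,10],[0,0,0,0.07,0.03,16.8,0],[0,0,0,0.07,0.03,16.8,0],[0,0,0,0.07,0.03,16.8,0],[0,0,0,0.07,0.03,16.8,0],[0,0,0,0.07,0.03,16.8,0],[0,0,0,0.07,0.03,16.8,0]]]}}

```text
time: 4.0
tool_pos: [0.5299, 0.2029, 0.0825]
ee_rot: [-3.141, 0.0, 1.512]
wrist_force: [0.6, 0.6, -0.1]
width: 0.026
```

Request:
{"fn": "drive_tool", "kwargs": {"series": [[[0,0,0,0,0,-0.5,0],[0,0,0,0,0,-1.5,0],[0,0,0,0,0,-3,0],[0,0,0,0,0,-4.5,0],[0,0,0,0,0,-6,0],[0,0,0,0,0,-7.5,0],[0,0,0,0,0,-9,0],[0,0,0,0,0,-11,0],[0,0,0,0,0,-13,0],[0,0,0,0,0,-15,0],[0,0,0,0,0,-16,0],[0,0,0,0,0,-16,0],[0,0,0,0,0,-16,0]]]}}

```text
time: 5.3
tool_pos: [0.5298, 0.2029, 0.242]
ee_rot: [-3.14, 0.0, 1.512]
wrist_force: [-0.4, -1.0, -1.2]
width: 0.0257
```

```bash
python3 - <<'E'
from h import *
delta(.6034,-.2076,.2425,1.513)
a=snap('scene'); b=snap('side'); o=robot.get_obs()
print([proj(x,o['tool_pos']) for x in (a,b)])
cv2.imwrite('pics/lift.png',np.hstack([cv2.resize(x['img'][max(0,int(proj(x,o['tool_pos'])[1])-60):][:120,max(0,int(proj(x,o['tool_pos'])[0])-60):][:,:120],(400,400),interpolation=2) for x in (a,b)]))
E
```

```text
rv [-0.0012  0.0005 -0.0007] cm [-40.552   9.745  -0.046] from [0.5298 0.2029 0.242 ] [-3.1404e+00  5.0000e-04  1.5123e+00] t 5.3 F [-0.43 -1.   -1.21] w 0.0257
[(np.float64(415.0628325135519), np.float64(148.82047437414792)), (np.float64(227.96142343998747), np.float64(127.01608193397377))]
```

View pics/lift.png

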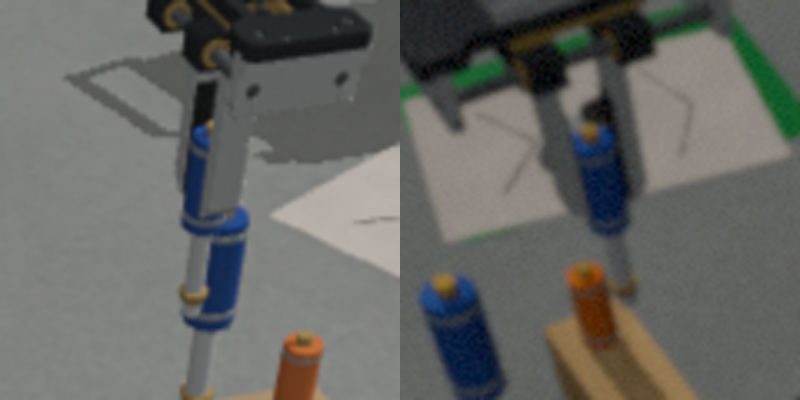

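The crops show the blue tube held upright between the pads, clear of the stand, with the spare still in its hole. Carrying it over the mouth.

Request:
{"fn": "drive_tool", "kwargs": {"series": [[[0,0,0,-1.5,0.4,0,0],[0,0,0,-4,1,0,0],[0,0,0,-7.5,1.8,0,0],[0,0,0,-11,2.6,0,0],[0,0,0,-14.5,3.5,0,0],[0,0,0,-18,4.3,0,0],[0,0,0,-21.5,5.2,0,0],[0,0,0,-25,6,0,0],[0,0,0,-28.5,6.8,0,0],[0,0,0,-32,7.7,0,0],[0,0,0,-35.5,8.5,0,0],[0,0,0,-38,9.1,0,0],[0,0,0,-39.5,9.5,0,0],[0,0,0,-40.3,9.7,0,0],[0,0,0,-40.55,9.75,0,0],[0,0,0,-40.55,9.75,3,0],[0,0,0,-40.55,9.75,5,0],[0,0,0,-40.55,9.75,6,0],[0,0,0,-40.55,9.75,6,0],[0,0,0,-40.55,9.75,6,0]]]}}

```text
time: 7.4
tool_pos: [0.6032, -0.2072, 0.1821]
ee_rot: [-3.14, 0.001, 1.513]
wrist_force: [-0.8, 0.4, -0.2]
width: 0.0256
```

```bash
python3 - <<'E'
from h import *
delta(.6034,-.2076,.182,1.513)
ims=[]
for n in ('scene','side'):
    x=snap(n); u,v=proj(x,(.6034,-.2076,.11)); u,v=int(u),int(v); print(n,'org',u-50,v-50)
    for z in (.064,.103,.185): print(z,np.round(proj(x,(.6034,-.2076,z)),1))
    ims.append(cv2.resize(x['img'][v-50:v+50,u-50:u+50],(400,400),interpolation=2)); np.savez('pics/'+n,**{k:x[k] for k in ('img','depth')})
cv2.imwrite('pics/over.png',np.hstack(ims)); snap('wrist','w2.png')
E
```

```text
rv [-0.0019  0.0014  0.0002] cm [-0.036  0.02   0.009] from [ 0.6032 -0.2072  0.1821] [-3.1397e+00  1.4000e-03  1.5132e+00] t 7.4 F [-0.8   0.36 -0.16] w 0.0256
scene org 172 220
0.064 [226.3 287.9]
0.103 [223.3 273.3]
0.185 [216.2 239.5]
side org 337 237
0.064 [385.7 300.8]
0.103 [387.5 289.6]
0.185 [391.9 263.3]
```

View pics/over.png

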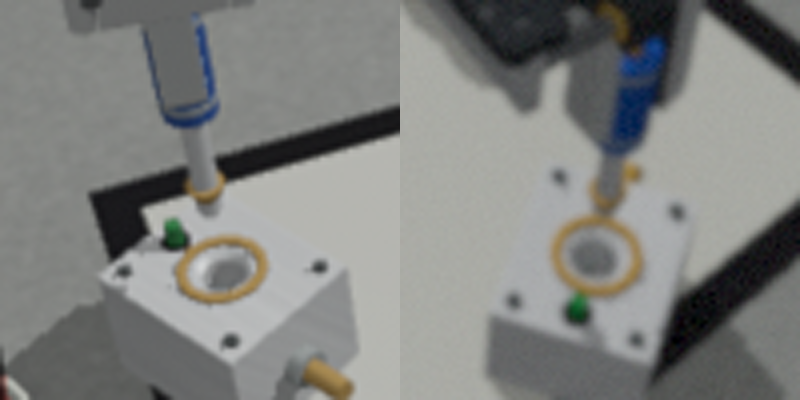

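View pics/w2.png

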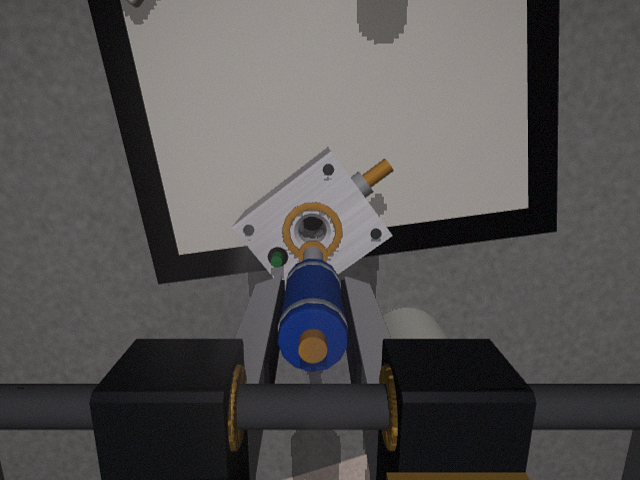

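Scene and side views show the bead roughly above the ring, with the bead at scene (223,267) and side (388,286). The green pin stands proud. I'll triangulate the bead against the ring.

```bash
python3 - <<'E'
from h import *
from scipy.optimize import least_squares
V={}
for n in ('scene','side','wrist'):
    s=snap(n); hsv=cv2.cvtColor(s['img'],cv2.COLOR_BGR2HSV)
    m=cv2.inRange(hsv,(8,70,50),(28,255,255))
    k,l,st,c=cv2.connectedComponentsWithStats(m)
    tgt=proj(s,(.6034,-.2076,.1)) 
    for i in range(1,k):
        if st[i,4]>8 and np.hypot(*(c[i]-tgt))<60: print(n,st[i],c[i].round(1))
    V[n]=s
E
```

```text
scene [217 262  12   9  34] [223.  266.8]
scene [216 279  23  17 129] [226.8 287.2]
scene [248 310  12  10  73] [253.4 314.6]
side [386 238   8  10  43] [390.4 242. ]
side [393 278   4   5  17] [394.3 279.9]
side [385 283   7   7  19] [387.4 286.7]
side [375 291  22  20 133] [385.5 300.6]
wrist [ 283  202   60   60 1239] [312.5 230.5]
```

```bash
python3 - <<'E'
from h import *
from scipy.optimize import least_squares
a,b=snap('scene'),snap('side')
def tri(pa,pb): 
    r=least_squares(lambda P:np.r_[np.subtract(proj(a,P),pa),np.subtract(proj(b,P),pb)],[.6,-.2,.1]); return r.x.round(4),r.fun.round(2)
print('bead',tri((222.6,266.2),(388,286.2))); print('ring',tri((226.9,287),(385.6,300.5)))
w=snap('wrist'); print('ring wrist',ray(w,312.5,231.5,.067))
for z in (.115,.12):print(ray(a,222.6,266.2,z).round(4),ray(b,388,286.2,z).round(4))
# nub in wrist
print('nub wrist',ray(w,313,346,.238))
E
```

```text
bead (array([ 0.6014, -0.2075,  0.1181]), array([-0.7 ,  0.5 , -0.63, -0.56]))
ring (array([ 0.603 , -0.2068,  0.0653]), array([-0.34,  0.23, -0.31, -0.27]))
ring wrist [ 0.60319236 -0.20488526  0.067     ]
[ 0.5972 -0.2059  0.115 ] [ 0.603  -0.2077  0.115 ]
[ 0.6026 -0.2061  0.12  ] [ 0.6006 -0.2099  0.12  ]
nub wrist [ 0.60384584 -0.20054105  0.238     ]
```

Bead and ring agree to within the measurement noise (about 2 mm), which is less than the chamfer and bore allow. Lowering the nose to the mouth, then going slowly.

Request:
{"fn": "drive_tool", "kwargs": {"series": [[[0,0,0,0,0,0.5,0],[0,0,0,0,0,1,0],[0,0,0,0,0,1.5,0],[0,0,0,0,0,2,0],[0,0,0,0,0,2.5,0],[0,0,0,0,0,3,0],[0,0,0,0,0,3.3,0],[0,0,0,0,0,3.5,0],[0,0,0,0,0,3.6,0],[0,0,0,0,0,3.7,0],[0,0,0,0,0,3.8,0],[0,0,0,0,0,3.9,0],[0,0,0,0,0,4.0,0],[0,0,0,0,0,4.1,0],[0,0,0,0,0,4.2,0],[0,0,0,0,0,4.3,0],[0,0,0,0,0,4.4,0],[0,0,0,0,0,4.5,0]]]}}

```text
time: 9.65
tool_pos: [0.6028, -0.2079, 0.1363]
ee_rot: [-3.139, 0.001, 1.512]
wrist_force: [-0.6, 0.3, -1.2]
width: 0.0259
```

```bash
cat > look.py <<'E'
import sys
from h import *
delta(.6034,-.2076,.1,1.513)
ims=[]
for n in ('scene','side'):
    x=snap(n); u,v=proj(x,(.6034,-.2076,.085)); u,v=int(u),int(v)
    ims.append(cv2.resize(x['img'][v-40:v+40,u-40:u+40],(400,400),interpolation=2))
    hsv=cv2.cvtColor(x['img'],cv2.COLOR_BGR2HSV); m=cv2.inRange(hsv,(50,100,30),(85,255,255)); m[:v-40]=0;m[v+40:]=0;m[:,:u-40]=0;m[:,u+40:]=0
    q=cloud(x)[m>0]; print(n,'pin px',(m>0).sum(),'rows',cv2.boundingRect(m),'z',np.sort(q[:,2])[-6:].round(4) if len(q) else '')
cv2.imwrite('pics/%s.png'%sys.argv[1],np.hstack(ims))
E
python3 look.py d1
```

```text
rv [-0.0026  0.0012 -0.0009] cm [0.04  0.067 3.628] from [ 0.6028 -0.2079  0.1363] [-3.1390e+00  1.2000e-03  1.5121e+00] t 9.65 F [-0.58  0.25 -1.23] w 0.0259
scene pin px 22 rows (214, 275, 4, 7) z [0.0752 0.0758 0.0765 0.0776 0.0785 0.0786]
side pin px 19 rows (379, 311, 4, 6) z [0.0765 0.0769 0.0771 0.0773 0.0774 0.0775]
```

View pics/d1.png

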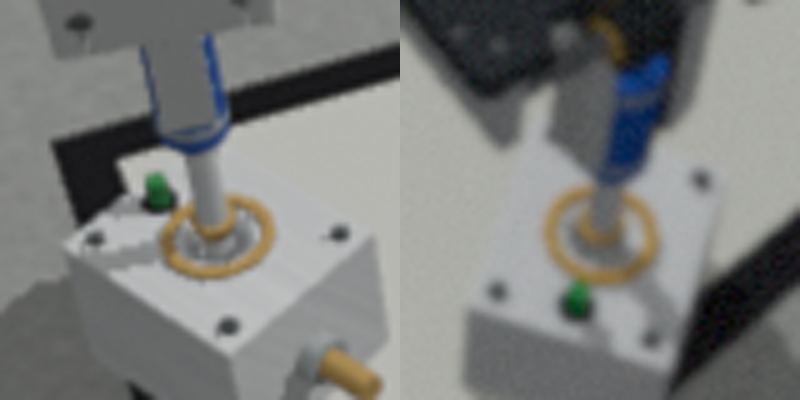

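The bead sits centred in the ring at about mouth level with no force. Continuing at 10 mm/s.

Request:
{"fn": "drive_tool", "kwargs": {"series": [[[0,0,0,0,0.05,0.1,0],[0,0,0,0,0.05,0.2,0],[0,0,0,0,0.05,0.3,0],[0,0,0,0,0.05,0.4,0],[0,0,0,0,0.05,0.5,0],[0,0,0,0,0.05,0.6,0],[0,0,0,0,0.05,0.7,0],[0,0,0,0,0.05,0.8,0]]]}}

```text
time: 10.55
tool_pos: [0.6032, -0.2079, 0.128]
ee_rot: [-3.139, 0.001, 1.512]
wrist_force: [-0.5, -0.3, -0.8]
width: 0.0254
```

Request:
{"fn": "drive_tool", "kwargs": {"series": [[[0,0,0,0,0,0.1,0],[0,0,0,0,0,0.2,0],[0,0,0,0,0,0.3,0],[0,0,0,0,0,0.4,0],[0,0,0,0,0,0.5,0],[0,0,0,0,0,0.6,0],[0,0,0,0,0,0.7,0],[0,0,0,0,0,0.8,0]]]}}

```text
time: 11.35
tool_pos: [0.6031, -0.2079, 0.12]
ee_rot: [-3.139, 0.001, 1.512]
wrist_force: [0.2, 0.1, -0.1]
width: 0.0255
```

Request:
{"fn": "drive_tool", "kwargs": {"series": [[[0,0,0,0,0,0.1,0],[0,0,0,0,0,0.2,0],[0,0,0,0,0,0.3,0]]]}}

```text
time: 11.65
tool_pos: [0.6031, -0.2079, 0.1169]
ee_rot: [-3.139, 0.001, 1.512]
wrist_force: [-0.2, 0.4, -0.6]
width: 0.0256
```

Request:
{"fn": "drive_tool", "kwargs": {"series": [[[0,0,0,0,0,0.1,0],[0,0,0,0,0,0.2,0],[0,0,0,0,0,0.3,0]]]}}

```text
time: 11.95
tool_pos: [0.6031, -0.2079, 0.1138]
ee_rot: [-3.139, 0.001, 1.512]
wrist_force: [-0.1, 0.7, -1.0]
width: 0.0254
```

Request:
{"fn": "drive_tool", "kwargs": {"series": [[[0,0,0,0,0,0.1,0],[0,0,0,0,0,0.2,0]]]}}

```text
time: 12.15
tool_pos: [0.6033, -0.2079, 0.1119]
ee_rot: [-3.139, 0.001, 1.512]
wrist_force: [-0.6, 0.6, 1.1]
width: 0.0253
```

Request:
{"fn": "drive_tool", "kwargs": {"series": [[[0,0,0,0,0,0.1,0],[0,0,0,0,0,0.2,0]]]}}

```text
time: 12.35
tool_pos: [0.6036, -0.2077, 0.1109]
ee_rot: [-3.14, 0.001, 1.512]
wrist_force: [-0.2, 1.2, 5.5]
width: 0.0255
```

Request:
{"fn": "drive_tool", "kwargs": {"series": [[[0,0,0,0,0,0.1,0],[0,0,0,0,0,0.2,0]]]}}

```text
time: 12.55
tool_pos: [0.6038, -0.2079, 0.1103]
ee_rot: [-3.141, 0.002, 1.512]
wrist_force: [-1.3, 0.5, 6.5]
width: 0.0257
```

Request:
{"fn": "drive_tool", "kwargs": {"series": [[[0,0,0,0,0,0.1,0],[0,0,0,0,0,0.2,0]]]}}

```text
time: 12.75
tool_pos: [0.6041, -0.2081, 0.1096]
ee_rot: [3.14, 0.002, 1.512]
wrist_force: [-2.0, 0.6, 7.9]
width: 0.0256
```

The bump has begun at TCP z ≈ 0.112. The arm gives about 6 N/mm. Continuing in small calls.

Request:
{"fn": "drive_tool", "kwargs": {"series": [[[0,0,0,0,0,0.1,0],[0,0,0,0,0,0.2,0],[0,0,0,0,0,0.25,0]]]}}

```text
time: 13.05
tool_pos: [0.6044, -0.2083, 0.1088]
ee_rot: [3.139, 0.003, 1.512]
wrist_force: [-2.8, 0.7, 8.5]
width: 0.0255
```

Request:
{"fn": "drive_tool", "kwargs": {"series": [[[0,0,0,0,0,0.1,0],[0,0,0,0,0,0.2,0],[0,0,0,0,0,0.25,0]]]}}

```text
time: 13.35
tool_pos: [0.6045, -0.2084, 0.1083]
ee_rot: [3.138, 0.004, 1.512]
wrist_force: [-2.0, 1.8, 9.4]
width: 0.0255
```

Request:
{"fn": "drive_tool", "kwargs": {"series": [[[0,0,0,0,0,0.1,0],[0,0,0,0,0,0.2,0],[0,0,0,0,0,0.25,0]]]}}

```text
time: 13.65
tool_pos: [0.6046, -0.2084, 0.1081]
ee_rot: [3.136, 0.004, 1.512]
wrist_force: [-3.9, 1.8, 10.8]
width: 0.0257
```

```bash
python3 look.py d2; python3 - <<'E'
from h import *
delta(.6034,-.2078,.106,1.5125); print(robot.get_obs()['wrist_torque'])
snap('wrist','w3.png')
E
```

```text
rv [ 0.0051  0.0042 -0.0006] cm [ 0.073 -0.124  0.807] from [ 0.6046 -0.2084  0.1081] [3.1365 0.0042 1.5124] t 13.65 F [-3.93  1.8  10.75] w 0.0257
scene pin px 24 rows (213, 275, 5, 7) z [0.0762 0.0762 0.0767 0.0771 0.0771 0.0774]
side pin px 19 rows (379, 311, 4, 6) z [0.0759 0.0768 0.0768 0.0776 0.0777 0.0789]
rv [ 0.0052  0.0042 -0.    ] cm [ 0.051 -0.12   0.208] from [ 0.6046 -0.2084  0.1081] [3.1364 0.0042 1.5124] t 13.75 F [-3.1   2.    9.68] w 0.0257
[0.39509935 0.83141566 0.04527481]
```

View pics/d2.png

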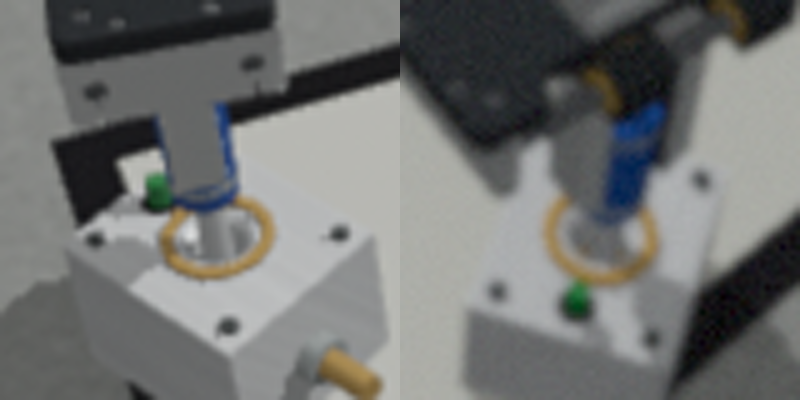

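View pics/w3.png

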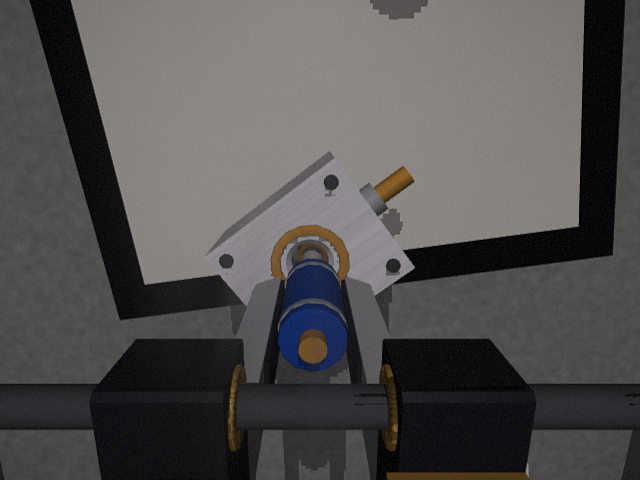

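No slip: sleeve foot moved with the tool and the pin is still up. The tool has drifted about 1.3 mm in +x with a sideways force. I'll correct that and press a bit further.

Request:
{"fn": "drive_tool", "kwargs": {"series": [[[0.005,0.004,0,0.05,-0.12,0.2,0],[0.008,0.006,0,0.06,-0.18,0.25,0],[0.008,0.006,0,0.06,-0.2,0.3,0]]]}}

```text
time: 14.1
tool_pos: [0.6044, -0.2085, 0.1081]
ee_rot: [3.139, 0.0, 1.512]
wrist_force: [-1.0, 0.3, 9.7]
width: 0.0255
```

Request:
{"fn": "drive_tool", "kwargs": {"series": [[[0.004,0.003,0,0,-0.05,0.25,0],[0.004,0.003,0,0,-0.05,0.3,0],[0.004,0.003,0,0,-0.05,0.35,0]]]}}

```text
time: 14.4
tool_pos: [0.6047, -0.2087, 0.1075]
ee_rot: [3.139, -0.002, 1.512]
wrist_force: [-3.3, 2.4, 11.3]
width: 0.0252
```

Request:
{"fn": "drive_tool", "kwargs": {"series": [[[0.004,0.0,0,0.1,-0.15,0.25,0],[0.006,0.0,0,0.15,-0.25,0.35,0],[0.006,0.0,0,0.15,-0.25,0.4,0]]]}}

```text
time: 14.7
tool_pos: [0.6038, -0.2078, 0.1056]
ee_rot: [3.14, 0.0, 1.512]
wrist_force: [0.4, 0.3, 3.7]
width: 0.0256
```

Request:
{"fn": "drive_tool", "kwargs": {"series": [[[0.004,0.0,0,0.1,-0.15,0.3,0],[0.004,0.0,0,0.1,-0.15,0.4,0]]]}}

```text
time: 14.9
tool_pos: [0.6033, -0.2074, 0.1028]
ee_rot: [-3.142, 0.002, 1.512]
wrist_force: [0.0, -0.7, 8.7]
width: 0.0251
```

Past the bump and onto the valve spring. Advancing gently while watching for the end stop.

Request:
{"fn": "drive_tool", "kwargs": {"series": [[[0,0,0,0,0,0.1,0],[0,0,0,0,0,0.2,0]]]}}

```text
time: 15.1
tool_pos: [0.6034, -0.2074, 0.102]
ee_rot: [3.141, 0.003, 1.512]
wrist_force: [-2.1, 1.0, 9.4]
width: 0.0255
```

Request:
{"fn": "drive_tool", "kwargs": {"series": [[[0,0,0,0,0,0.15,0],[0,0,0,0,0,0.25,0]]]}}

```text
time: 15.3
tool_pos: [0.6034, -0.2075, 0.1008]
ee_rot: [3.14, 0.003, 1.512]
wrist_force: [-1.8, 1.1, 9.8]
width: 0.0257
```

```bash
python3 look.py d3
```

```text
rv [ 0.0012  0.0029 -0.0006] cm [-0.012 -0.001  0.082] from [ 0.6034 -0.2075  0.1008] [3.1403e+00 2.9000e-03 1.5124e+00] t 15.3 F [-1.76  1.06  9.76] w 0.0257
scene pin px 21 rows (213, 276, 5, 6) z [0.0745 0.0751 0.0755 0.0755 0.0766 0.0773]
side pin px 17 rows (379, 312, 4, 5) z [0.0744 0.075  0.0751 0.0752 0.0755 0.0761]
```

The pin has begun to sink, about 2 mm so far. Continuing.

Request:
{"fn": "drive_tool", "kwargs": {"series": [[[0,0,0,0,0,0.15,0],[0,0,0,0,0,0.25,0],[0,0,0,0,0,0.3,0]]]}}

```text
time: 15.7
tool_pos: [0.6034, -0.2075, 0.0991]
ee_rot: [3.14, 0.003, 1.512]
wrist_force: [-2.3, 1.2, 9.5]
width: 0.0259
```

Request:
{"fn": "drive_tool", "kwargs": {"series": [[[0,0,0,0,0,0.15,0],[0,0,0,0,0,0.25,0],[0,0,0,0,0,0.3,0]]]}}

```text
time: 16.0
tool_pos: [0.6034, -0.2074, 0.097]
ee_rot: [3.139, 0.004, 1.513]
wrist_force: [-0.9, 1.1, 6.7]
width: 0.0255
```

Request:
{"fn": "drive_tool", "kwargs": {"series": [[[0,0,0,0,0,0.15,0],[0,0,0,0,0,0.25,0]]]}}

```text
time: 16.2
tool_pos: [0.6033, -0.2075, 0.0951]
ee_rot: [3.139, 0.004, 1.513]
wrist_force: [-1.7, -0.1, 8.8]
width: 0.0256
```

```bash
python3 look.py d4
```

```text
rv [ 0.0024  0.0038 -0.0004] cm [-0.015  0.008 -0.491] from [ 0.6033 -0.2075  0.0951] [3.1392 0.0038 1.5125] t 16.2 F [-1.67 -0.14  8.77] w 0.0256
scene pin px 16 rows (213, 278, 6, 4) z [0.0687 0.0695 0.0697 0.0699 0.0704 0.0705]
side pin px 17 rows (379, 313, 5, 4) z [0.0695 0.0695 0.0697 0.0698 0.07   0.0702]
```

The pin is down about 7–8 mm, and the force dipped to 6.7 N on the way, so the snap may have passed. I'll feel for the stop.

Request:
{"fn": "drive_tool", "kwargs": {"series": [[[0,0,0,0,0,0.15,0],[0,0,0,0,0,0.25,0]]]}}

```text
time: 16.5
tool_pos: [0.6034, -0.2075, 0.0946]
ee_rot: [3.138, 0.004, 1.513]
wrist_force: [-2.3, 1.3, 13.1]
width: 0.0256
```

Request:
{"fn": "drive_tool", "kwargs": {"series": [[[0,0,0,0,0,0.2,0],[0,0,0,0,0,0.3,0]]]}}

```text
time: 16.7
tool_pos: [0.6035, -0.2075, 0.0943]
ee_rot: [3.137, 0.005, 1.513]
wrist_force: [-3.3, 1.7, 14.5]
width: 0.0257
```

```bash
python3 look.py d5
```

```text
rv [ 0.0043  0.0049 -0.0003] cm [-0.01  -0.002 -0.574] from [ 0.6035 -0.2075  0.0943] [3.1373 0.0049 1.5127] t 16.7 F [-3.31  1.68 14.53] w 0.0257
scene pin px 16 rows (213, 278, 6, 4) z [0.069  0.069  0.0693 0.0705 0.0711 0.0721]
side pin px 16 rows (379, 313, 5, 4) z [0.0685 0.0688 0.0694 0.0694 0.0697 0.0705]
```

View pics/d5.png

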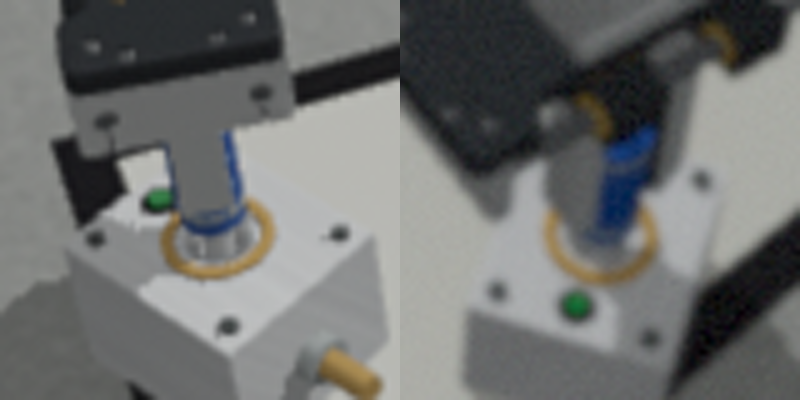

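The force climbs to 14.5 N with almost no travel, so this is the end stop. The pin is visibly down, at about (159,200) in the crop. Unloading, then opening.

Request:
{"fn": "drive_tool", "kwargs": {"series": [[[0,0,0,0,0,0.05,0],[0,0,0,0,0,-0.05,0],[0,0,0,0,0,-0.1,0],[0,0,0,0,0,-0.1,0]]]}}

```text
time: 17.2
tool_pos: [0.6032, -0.2074, 0.096]
ee_rot: [3.137, 0.005, 1.513]
wrist_force: [-0.6, 1.2, 6.2]
width: 0.0255
```

```bash
python3 look.py d6
```

```text
rv [ 0.0041  0.0048 -0.0002] cm [-0.025  0.019 -0.402] from [ 0.6032 -0.2074  0.096 ] [3.1375 0.0048 1.5128] t 17.2 F [-0.63  1.21  6.21] w 0.0255
scene pin px 16 rows (213, 278, 6, 4) z [0.0691 0.0704 0.0712 0.0713 0.0716 0.7148]
side pin px 16 rows (379, 313, 5, 4) z [0.0692 0.0695 0.0696 0.0699 0.0704 0.0713]
```

Request:
{"fn": "drive_tool", "kwargs": {"series": [[[0,0,0,0,0,-0.05,0],[0,0,0,0,0,-0.1,0],[0,0,0,0,0,-0.15,0],[0,0,0,0,0,-0.15,0]]]}}

```text
time: 17.7
tool_pos: [0.6032, -0.2073, 0.0973]
ee_rot: [3.138, 0.005, 1.513]
wrist_force: [-0.9, 1.0, 3.8]
width: 0.0251
```

```bash
python3 look.py d7
```

```text
rv [ 0.0039  0.0048 -0.0002] cm [-0.027  0.024 -0.268] from [ 0.6032 -0.2073  0.0973] [3.1377 0.0048 1.5128] t 17.7 F [-0.87  0.96  3.83] w 0.0251
scene pin px 17 rows (213, 277, 5, 5) z [0.0703 0.0704 0.0714 0.0714 0.0721 0.0723]
side pin px 16 rows (379, 313, 5, 4) z [0.0706 0.071  0.0716 0.0718 0.072  0.0727]
```

Request:
{"fn": "drive_tool", "kwargs": {"series": [[[0,0,0,0,0,-0.05,0],[0,0,0,0,0,-0.1,0],[0,0,0,0,0,-0.1,0]]]}}

```text
time: 18.1
tool_pos: [0.6031, -0.2073, 0.0974]
ee_rot: [3.138, 0.004, 1.513]
wrist_force: [1.1, -0.8, 0.1]
width: 0.0255
```

```bash
python3 look.py d8
```

```text
rv [ 0.0033  0.0045 -0.0003] cm [-0.031  0.031 -0.258] from [ 0.6031 -0.2073  0.0974] [3.1383 0.0045 1.5127] t 18.1 F [ 1.06 -0.76  0.08] w 0.0255
scene pin px 17 rows (213, 277, 5, 5) z [0.071  0.0715 0.0716 0.0721 0.0723 0.0729]
side pin px 16 rows (379, 313, 5, 4) z [0.0708 0.0708 0.0715 0.0718 0.0721 0.0723]
```

Commanded 1 mm up, it moved only 0.1 mm and the force fell to about 0, so the jaws hold the bead. Releasing and retreating straight up.

Request:
{"fn": "drive_tool", "kwargs": {"series": [[[0,0,0,0,0,0,20],[0,0,0,0,0,0,50],[0,0,0,0,0,0,80],[0,0,0,0,0,0,80],[0,0,0,0,0,0,80],[0,0,0,0,0,-1,80],[0,0,0,0,0,-3,80],[0,0,0,0,0,-6,80],[0,0,0,0,0,-9,80],[0,0,0,0,0,-12,80],[0,0,0,0,0,-15,80],[0,0,0,0,0,-15,80],[0,0,0,0,0,-15,80]]]}}

```text
time: 19.5
tool_pos: [0.603, -0.2067, 0.2486]
ee_rot: [3.136, 0.005, 1.513]
wrist_force: [0.1, -0.4, 0.2]
width: 0.075
```

```bash
python3 look.py d9; python3 -c "
from h import *
s=snap('scene','end.png')"
```

```text
rv [ 0.0055  0.0054 -0.0003] cm [-5.0000e-03 -3.3000e-02  1.4865e+01] from [ 0.603  -0.2067  0.2486] [3.1361 0.0054 1.5127] t 19.5 F [ 0.07 -0.39  0.23] w 0.075
scene pin px 17 rows (213, 277, 5, 5) z [0.0702 0.0705 0.071  0.0711 0.0719 0.0737]
side pin px 16 rows (379, 313, 5, 4) z [0.0704 0.0708 0.071  0.0712 0.0714 0.0727]
```

View pics/d9.png

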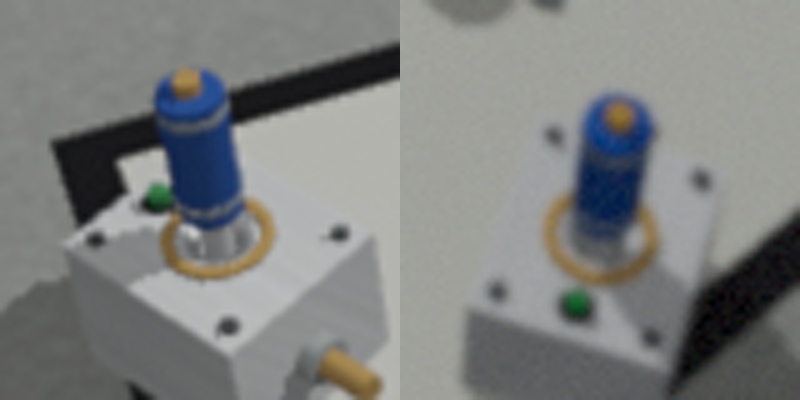

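View pics/end.png

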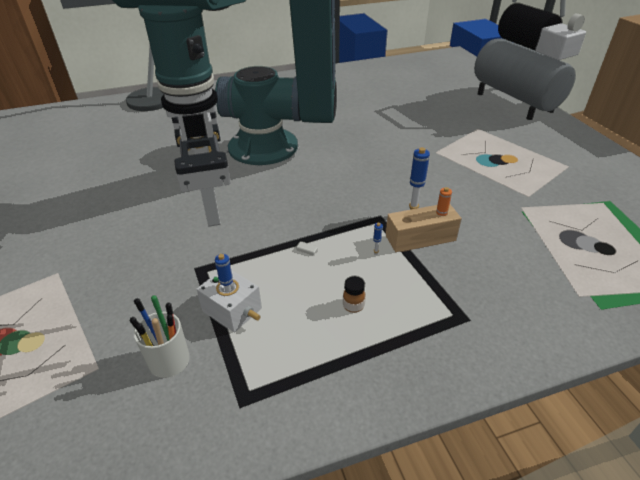

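The tube stands in the coupling and the pin has stayed low. The spare, ink jar, pens and eraser look unmoved. One last numeric check of tilt and pin.

```bash
python3 - <<'E'
from h import *
from scipy.optimize import least_squares
c=[];S=[snap('scene'),snap('side')]
for s in S:
    t=proj(s,(.6031,-.2073,.145)); hsv=cv2.cvtColor(s['img'],cv2.COLOR_BGR2HSV)
    m=cv2.inRange(hsv,(10,90,60),(28,255,255)); k,l,st,ce=cv2.connectedComponentsWithStats(m)
    i=min(range(1,k),key=lambda i:np.hypot(*(ce[i]-t))); c.append(ce[i]); print(st[i],ce[i].round(1),np.round(t,1))
r=least_squares(lambda P:np.r_[np.subtract(proj(S[0],P),c[0]),np.subtract(proj(S[1],P),c[1])],[.6,-.2,.14]); d=r.x[:2]-[.6031,-.2073]
print('nub',r.x.round(4),r.fun.round(2),'offset mm',(d*1e3).round(1),'tilt~',np.hypot(*d)/.1)
robot.close_job()
E
```

```text
[219 254   5   5  22] [220.9 256.1] [219.9 256.4]
[388 275   4   5  16] [389.5 277. ] [389.4 276.7]
nub [ 0.603  -0.2065  0.1445] [-0.53  0.38 -0.48 -0.43] offset mm [-0.1  0.8] tilt~ 0.007982668293487257
the job is handed in; nothing more can be done
```

I took the middle-sized blue tube out of the stand, pushed it slowly into the coupling until it locked, let go and handed the job in at about 20 s.

- **Insertion:** The force was about 11 N at the grip bump and 14.5 N at the end stop. These are readings at the end of each move, so brief peaks in between weren't recorded.
- **Lock:** Before I let go, a 1 mm pull-up moved the tube only 0.1 mm. After release, the pin stayed about 6–7 mm down, going by depth readings that scatter by 1–2 mm.
- **Final pose:** By camera triangulation the nub is within 1 mm of the coupling axis, a tilt of about 0.01 rad. The nose should be about 45 mm below the mouth, worked out from the tool height at release.
- **Other objects:** The gripper is 15 cm clear and touching nothing. In the last picture the spare tube, ink jar, pens and eraser look unmoved, though I did not re-measure them.
- **Disagreements:** The cameras differed by about 2 mm on the ring and bead before insertion, and the tool drifted about 1.5 mm sideways during the bump. I corrected the drift.

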